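# Change over the keyed core carriers of a casting box

## Robot

A 6-joint arm with a two-finger parallel gripper is mounted at the origin on a cart in front of the work surface, level with it; the furniture and walls round the work are solid. World frame = base frame: x ahead of the robot, y to its left, z up, the work surface at z = 0. Lengths are in m, angles in degrees, forces in N, time in s.
With the tool pointing down it reaches from about 0.25 to 0.725 m from the base axis. Payload 9.7 kg.
Tool frame: the origin (TCP) lies midway between the tips of the shut fingers; the grasp point (between the pads) lies bot.hold_point_z behind it (bot.hold_point_z is the distance from the TCP to the grasp point, in m); z points along the fingers, y is the line along which they close (so a half turn about z gives the same grasp; the last joint's range is limited). The gripper opens to 85 mm and grips with 20 to 120 N. Pads are 22 mm wide; open, the fingers measure 114 mm over their backs; the gripper's body (76 mm by 85 mm) begins 54 mm behind the grasp point. The pads swing forward as they close: fully open they stand 13 mm farther back than shut.
Start: joints at [70.073, 4.979, 10.078, 95.1, 0, 90], TCP at [0.187, 0.517, 0.231] pointing down, gripper open.
Joint ranges: [-179.16, 179.16], [-48.56, 103.87], [-65.8, 70.77], [-126.05, 130.52], [-82.76, 87.17], [-180, 180]. Speed limits (degrees/s): [127.2, 127.2, 147.25, 180, 180, 180].

## Interface

Orientations are given as [roll, pitch, yaw] about the fixed x, y, z axes, in that order (R = Rz(yaw) Ry(pitch) Rx(roll)).
In Python, from workcell import bot, camera, camera_model, ticket gives the robot as it stands.
- The arm moves only by the tool send_rows, never from a script. Its argument "targets" is text: rows parted by semicolons, each of 5 numbers parted by spaces: the shift along the tool's x, y, z in mm, then the turn about the tool's z in degrees, then the closure in counts, from 0 (fully open) to 255 (shut). A call has 1 to 20 rows; each row is the pose to reach, as a shift and turn from the pose commanded when the call began, along the tool's axes at that moment; what a row does not reach only later rows make up. A row lasts 1/8 s, in which the tool goes at most 62.5 mm and 10.7 degrees, less where a joint would pass 70% of its speed; a pose out of reach is approached as far as the arm can. A call with a gripper value outside its range is refused whole. The fingers move at their own pace and stop on an object; "newtons" is the grip in N (left out, the last holds). Time passes only in rows, so rows that repeat a pose let the fingers close. It gives the time, the measured TCP pose, the force, the opening and the grip force at its end, in the units of the state.
- bot.get_obs(): the state, without advancing time (a new reading comes with each control period).
- camera(name): name is "scene" or "top"; returns the picture (480x640x3 uint8, blue, green, red); there is no depth.
- camera_model(name): a dict with "K" (3x3 intrinsics, pixels), "pose" (4x4, takes a point from camera to world coordinates). Camera axes: x right, y down, z forward; pixel columns grow to the right and rows downward; lengths in m; the calibration is good to about 2 mm. A picture is of the moment at which its call begins. camera_model takes no time and is no camera call.
- ticket.job_done(): hands the job in; it is judged then, once.
The state is a dict: "time": time; "q": joint angles; "qd": joint speeds; "joint_efforts": joint torques, N m; "ee_pos": TCP position; "tcp_rot": TCP orientation; "wrist_force": force on the tool from outside, world axes, zero at the start; "torque": the same for the moment, N m; "opening": finger opening in m; "grasp_force": force on a finger pad.
Only numpy, scipy, OpenCV 4.12 (cv2) and the standard library are available. Lean on these libraries where they do the work, as an engineer would, in place of code of your own. Each camera call takes 0.05 s, during which the arm holds its last target. There are 200 camera calls.

## Task

Change over the casting box: lift off its blue cover and lay it flat on the bench, stand the used, black carriers from the nests upright in the white tray, and set every fresh, coloured carrier in a nest of its own, turned so that its orange key drops into the slot and it sits fully home. Then seat the cover level on the end walls again with both pins through its holes, and leave the other things on the bench where they are.

Things in the scene. Friction and masses are not known exactly. Their poses are not given: they have to be found in the camera images.
- casting_box: fixed aluminium casting box, open at front, back and top. Origin: centre of its underside. Base plate 88 (x) x 284 (y) x 8 mm with four round nests in a row along y. A grey end wall across each end (centre y = +-133 mm, 14 mm thick, flat top at z = 76 mm) carries an upright brass pin at its middle, 8 mm thick, round tip at z = 92 mm. Orange squares on the base mark the nests' key slots
- nest0 (a point): floor centre of a nest: casting box y = -87, z = 8 mm, axes as the box. A ring on the base plate, 12 mm high (top at z = 20), 43 mm inside, 57 mm outside diameter, cut through on one side by a key slot about 12.5 mm wide that points to the box's -x
- nest1 (a point): floor centre of a nest: casting box y = -29, z = 8 mm, axes as the box. A ring on the base plate, 12 mm high (top at z = 20), 43 mm inside, 57 mm outside diameter, cut through on one side by a key slot about 12.5 mm wide that points to the box's +x
- nest2 (a point): floor centre of a nest: casting box y = 29, z = 8 mm, axes as the box. A ring on the base plate, 12 mm high (top at z = 20), 43 mm inside, 57 mm outside diameter, cut through on one side by a key slot about 12.5 mm wide that points to the box's -x
- nest3 (a point): floor centre of a nest: casting box y = 87, z = 8 mm, axes as the box. A ring on the base plate, 12 mm high (top at z = 20), 43 mm inside, 57 mm outside diameter, cut through on one side by a key slot about 12.5 mm wide that points to the box's +x
- cover: loose blue cover plate 88 (x) x 290 (y) x 5 mm, up to 0.35 kg, a 12 mm hole at y = +-133 mm; fits also turned half round. Origin: centre of its underside. At first on the end walls, pins through its holes; seated, its underside is 76 mm above the bench. Black bar handle over its middle: 14 (x) x 84 (y) x 14 mm, bar centre at z = 30 mm; 18 mm free under it but for thin legs at y = +-30 mm
- carrier_pink: loose core carrier with a fresh pink core; may be absent; up to 0.17 kg. Brass foot 40 mm in diameter, 12 mm high; orange key 9 mm wide, 12 mm high on its rim along +x, reaching 28 mm from the axis. Above it a square core 16 x 16 mm, sides along x and y, z = 12 to 60 mm. Origin: centre of underside. With the key off the slot it stands 12 mm too high and the cover cannot close. Any fits any nest
- carrier_yellow: loose core carrier with a fresh yellow core; may be absent; up to 0.17 kg. Brass foot 40 mm in diameter, 12 mm high; orange key 9 mm wide, 12 mm high on its rim along +x, reaching 28 mm from the axis. Above it a square core 16 x 16 mm, sides along x and y, z = 12 to 60 mm. Origin: centre of underside. With the key off the slot it stands 12 mm too high and the cover cannot close. Any fits any nest
- carrier_green: loose core carrier with a fresh green core; may be absent; up to 0.17 kg. Brass foot 40 mm in diameter, 12 mm high; orange key 9 mm wide, 12 mm high on its rim along +x, reaching 28 mm from the axis. Above it a square core 16 x 16 mm, sides along x and y, z = 12 to 60 mm. Origin: centre of underside. With the key off the slot it stands 12 mm too high and the cover cannot close. Any fits any nest
- carrier_blue: loose core carrier with a fresh blue core; may be absent; up to 0.17 kg. Brass foot 40 mm in diameter, 12 mm high; orange key 9 mm wide, 12 mm high on its rim along +x, reaching 28 mm from the axis. Above it a square core 16 x 16 mm, sides along x and y, z = 12 to 60 mm. Origin: centre of underside. With the key off the slot it stands 12 mm too high and the cover cannot close. Any fits any nest
- used_0: used core carrier, exactly like the fresh ones but its core is black; at the start it stands fully home in nest0 under the cover, key in the slot; may be absent
- used_1: used core carrier, exactly like the fresh ones but its core is black; at the start it stands fully home in nest1 under the cover, key in the slot; may be absent
- used_2: used core carrier, exactly like the fresh ones but its core is black; at the start it stands fully home in nest2 under the cover, key in the slot; may be absent
- used_3: used core carrier, exactly like the fresh ones but its core is black; at the start it stands fully home in nest3 under the cover, key in the slot; may be absent
- out_tray: fixed flat white tray 136 (x) x 80 (y) mm for the used carriers, rim 12 mm high and 4 mm thick, floor 4 mm thick; origin at the centre of its underside
- pink_block: loose small pink rubber block, 53x63x47 mm, a bystander; origin at the centre of its underside
- clay: loose lump of brown modelling wax, 44x72x24 mm, a bystander; origin at the centre of its underside
- wax_cylinder: loose pink wax cylinder, 58 mm in diameter, 75 mm high, a bystander; origin at the centre of its underside
Mind the look-alikes: they are no part of the job. What is shaped like the carrier_green but red or turquoise is not meant. Leave any purple or red look-alike of the carrier_pink alone.

How it is judged:
By the outcome, as a careful person would: the job done as asked, in the order asked, and still so for the second after the job is handed in, with the robot touching nothing.
Of carrier_pink, carrier_yellow, carrier_green, carrier_blue only 3 to 4 are there at a start; the rules pass over those that are not, and their reading is None.
Of used_0, used_1, used_2, used_3 only 2 to 2 are there at a start; the rules pass over those that are not, and their reading is None.
At some moment in a run one of carrier_pink, carrier_yellow, carrier_green, carrier_blue may be knocked a few centimetres aside while the robot is not near it.
It also fails if it takes over 208 s, if anything falls off the work surface, if the arm or the gripper's body presses on something with over 40 N, if the wrist force passes 120 N, or if a joint passes its speed limit or range.

## Working session

There is one attempt and no reset: what is moved stays moved. The work goes in short steps, Python scripts to look and compute and a tool call to move; the robot and the scene stay as the last step left them, time stands still between calls to the robot, and variables do not carry over. Pictures are saved under pics/ and viewed, at most 14 in all, crops included, and the job is handed in when it is done.

Besides the shell and the picture viewer there is one more tool, called after "Call:" as name(argument=value, ...) on one line, values as JSON. send_rows: Moves the arm, as the interface text tells. Its arguments: {"type":"object","properties":{"targets":{"type":"string"},"newtons":{"type":"number"}},"required":["targets"]}

```bash
mkdir -p pics; ls
python3 - <<'E'
from workcell import bot,camera,camera_model
import cv2
o=bot.get_obs();print(o);print(bot.hold_point_z)
for n in("scene","top"):
    cv2.imwrite(f"pics/{n}0.png",camera(n));m=camera_model(n);print(n,m["K"],m["pose"])
E
```

```text
pics
{'time': 0.0, 'q': array([7.00725350e+01, 5.01050546e+00, 1.00319896e+01, 9.50983957e+01,
       4.12850334e-05, 9.00009281e+01]), 'qd': array([ 0.03806089,  0.0766689 , -0.01465288,  0.04880882,  0.00436827,
        0.03768673]), 'joint_efforts': array([-5.11631370e-04, -5.20392752e+01,  4.64803147e+01,  1.63529674e-02,
       -6.57482474e-05, -6.38039893e-06]), 'ee_pos': array([0.18737587, 0.51684649, 0.23056669]), 'tcp_rot': array([-1.79923088e+02, -4.00390977e-05,  1.60071607e+02]), 'wrist_force': array([-0.12953994,  0.00820829, -0.34600867]), 'torque': array([-0.01812954,  0.00748763, -0.0084042 ]), 'grasp_force': 0.0, 'opening': 0.08550411941718669}
0.0187
scene [[539.98083027   0.         320.12864661]
 [  0.         539.98083027 237.21201896]
 [  0.           0.           1.        ]] [[ 0.80625406 -0.45923134  0.37290878 -0.02206395]
 [-0.5914703  -0.61424545  0.5223652  -0.72479581]
 [-0.01082895 -0.64172354 -0.76685959  1.20171761]
 [ 0.          0.          0.          1.        ]]
top [[438.54681145   0.         319.5571873 ]
 [  0.         438.54681145 237.65588092]
 [  0.           0.           1.        ]] [[-0.09341287 -0.97229852  0.2142653   0.33973492]
 [-0.99562573  0.09162454 -0.01828505  0.05147764]
 [-0.00185343 -0.2150361  -0.97660434  1.01795992]
 [ 0.          0.          0.          1.        ]]
```

View pics/scene0.png

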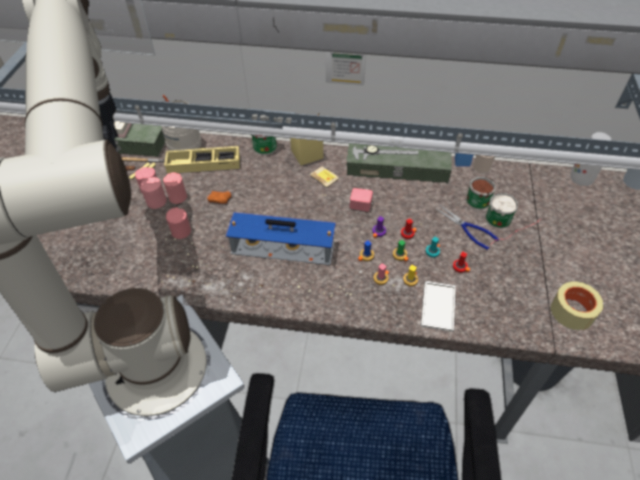

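View pics/top0.png

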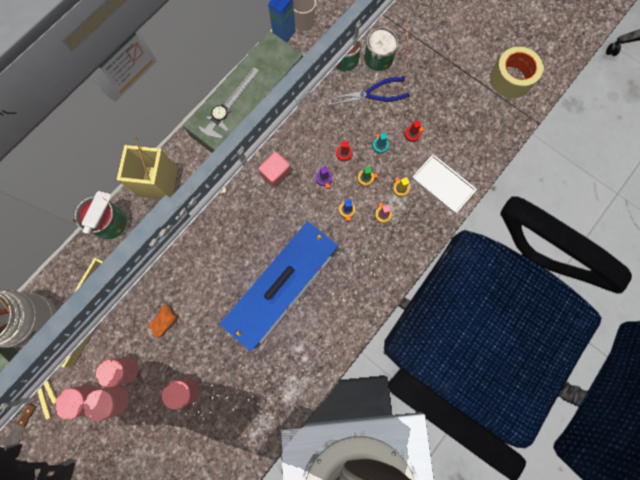

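```bash
cat > h.py <<'E'
from workcell import bot,camera,camera_model
import cv2,numpy as np
def w(n,u,v,z):
    m=camera_model(n);P=np.array(m["pose"]);d=P[:3,:3]@np.linalg.inv(m["K"])@[u,v,1]
    t=(z-P[2,3])/d[2];return (P[:3,3]+t*d)
def px(n,p):
    m=camera_model(n);P=np.array(m["pose"]);c=np.array(m["K"])@(P[:3,:3].T@(np.array(p)-P[:3,3]));return c[:2]/c[2]
def crop(img,x0,y0,x1,y1,s,f):
    cv2.imwrite(f,cv2.resize(img[y0:y1,x0:x1],None,fx=s,fy=s,interpolation=cv2.INTER_CUBIC))
E
python3 - <<'E'
from h import *
t=cv2.imread("pics/top0.png");s=cv2.imread("pics/scene0.png")
a=cv2.resize(t[115:235,315:485],None,fx=4.5,fy=4.5,interpolation=cv2.INTER_CUBIC)
cv2.imwrite("pics/c1.png",a)
a=cv2.resize(s[210:335,350:480],None,fx=4.6,fy=4.6,interpolation=cv2.INTER_CUBIC)
cv2.imwrite("pics/c2.png",a)
crop(t,215,215,345,355,4.2,"pics/c3.png")
E
```

```text
(no output)
```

View pics/c1.png

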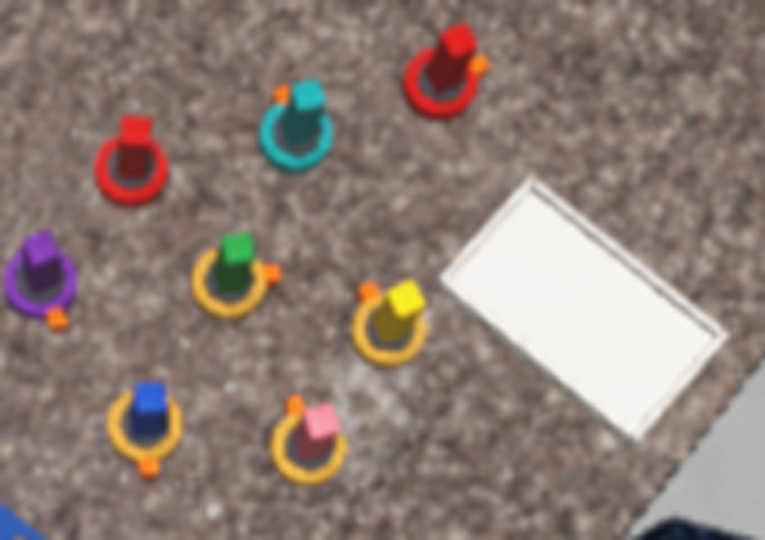

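View pics/c3.png

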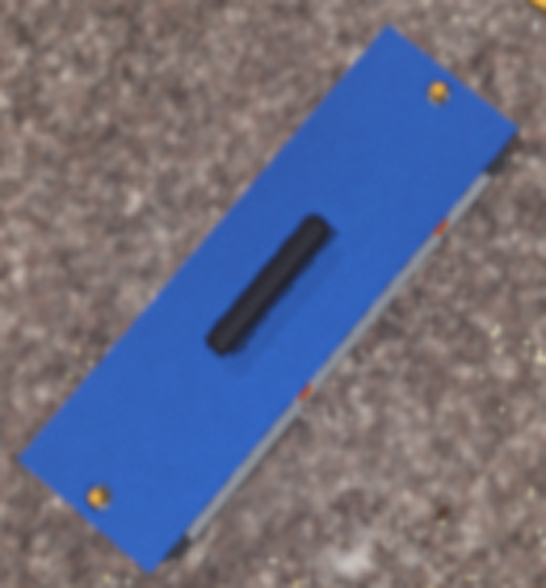

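```bash
cat > m.py <<'E'
from h import *
def c(pt,s,off): return [(pt[0]+.5)/s-.5+off[0],(pt[1]+.5)/s-.5+off[1]]
def W(pt,z,s,off): return w("top",*c(pt,s,off),z)[:2]
def ang(d): return np.degrees(np.arctan2(d[1],d[0]))
E
python3 - <<'E'
from m import *
np.set_printoptions(precision=4,suppress=True)
A=(4.5,(315,115));B=(4.2,(215,215))
for n,t,f,k in[("blue",(150,397),(145,425),(148,466)),("pink",(321,421),(309,445),(295,405)),("yellow",(406,299),(389,328),(370,292)),("green",(237,248),(230,280),(272,273)),("purple",(41,248),(41,280),(57,318))]:
    T=W(t,.06,*A);F=W(f,.012,*A);K=W(k,.012,*A);print(n,T,F,K,"ang",ang(K-T),"r",np.hypot(*(K-T)), np.hypot(*T))
tr=[W(p,.014,*A) for p in[(531,180),(726,335),(638,438),(442,277)]];print("tray",np.mean(tr,0),tr,ang(tr[1]-tr[0]),np.hypot(*(tr[1]-tr[0])),np.hypot(*(tr[2]-tr[1])))
p=[W(q,.092,*B) for q in[(438,92),(97,497)]];print("pins",p,np.mean(p,0),ang(p[0]-p[1]),np.hypot(*(p[0]-p[1])))
print("handle",W((268,284),.113,*B))
cc=[W(q,.081,*B) for q in[(388,25),(517,130),(150,572),(20,458)]];print(cc,np.mean(cc,0),ang(cc[1]-cc[2]),ang(cc[0]-cc[3]),np.hypot(*(cc[0]-cc[3])))
for n,u in dict(block=(275,168),clay=(162,320),cyl=(180,393),cyl2=(117,372),tin=(345,60)).items(): print(n,w("top",*u,.03))
for u in [(390,300),(290,450),(340,380),(240,200),(130,260),(220,390),(385,235),(345,330)]: print(u,w("top",*u,0))
E
```

```text
blue [ 0.6247 -0.0384] [ 0.6238 -0.0386] [ 0.6013 -0.0378] ang 178.49405797665074 r 0.023317498012814693 0.6258332667660826
pink [ 0.604  -0.1229] [ 0.6048 -0.1236] [ 0.6273 -0.119 ] ang 9.467516945632964 r 0.02361764755377512 0.6163792573672778
yellow [ 0.6643 -0.1743] [ 0.6652 -0.1743] [ 0.6863 -0.1669] ang 18.598129773517723 r 0.023226895335436495 0.6867732625516005
green [ 0.6999 -0.0915] [ 0.7001 -0.0928] [ 0.702  -0.1158] ang -85.08055928932576 r 0.02435431151157381 0.7058442459852006
purple [0.7094 0.0089] [0.7097 0.0085] [0.6875 0.002 ] ang -162.556999478005 r 0.02293681103602166 0.7094362750635878
tray [ 0.6667 -0.2792] [array([ 0.7411, -0.2619]), array([ 0.6437, -0.3523]), array([ 0.5917, -0.2965]), array([ 0.6904, -0.2061])] -137.1100109358785 0.13282935179992794 0.07630675921638976
pins [array([0.5455, 0.0353]), array([0.3582, 0.2211])] [0.4519 0.1282] -44.772445872594155 0.2638397455257072
handle [0.4523 0.128 ]
[array([0.5863, 0.0579]), array([ 0.524 , -0.0038]), array([0.3199, 0.1991]), array([0.3811, 0.2604])] [0.4528 0.1284] -44.82147091306283 -44.61207139183531 0.28836737070167856
block [0.7363 0.1231 0.03  ]
clay [0.4032 0.3981 0.03  ]
cyl [0.2454 0.3623 0.03  ]
cyl2 [0.3014 0.4969 0.03  ]
tin [ 1.0091 -0.0742  0.03  ]
(390, 300) [ 0.4014 -0.1154  0.    ]
(290, 450) [0.104  0.1393 0.    ]
(340, 380) [0.2369 0.0175 0.    ]
(240, 200) [0.6742 0.2156 0.    ]
(130, 260) [0.5513 0.4814 0.    ]
(220, 390) [0.2407 0.2835 0.    ]
(385, 235) [ 0.5549 -0.1232  0.    ]
(345, 330) [ 0.3438 -0.0051  0.    ]
```

```bash
cat > go.py <<'E'
# usage: go.py "x y z yaw" ... -> shift in tool axes (mm), turn (deg) from the measured pose
import sys,numpy as np
from workcell import bot
from scipy.spatial.transform import Rotation as R
o=bot.get_obs();r=o["tcp_rot"];M=R.from_euler("xyz",r,degrees=True)
print(round(o["time"],2),o["ee_pos"].round(4),r.round(2),"op",round(o["opening"],4),"q6",o["q"][5].round(1),o["q"][0].round(1))
for a in sys.argv[1:]:
    x,y,z,yaw=map(float,a.split());d=M.inv().apply(np.array([x,y,z])-o["ee_pos"])*1000
    print(a,"->",d.round(1),"turn",round((r[2]-yaw+180)%360-180,1))
E
python3 go.py ".4521 .1281 .15 135.2" ".4521 .1281 .090 135.2"
```

```text
0.1 [0.1874 0.5169 0.2306] [-179.93    0.    160.07] op 0.0853 q6 90.0 70.1
.4521 .1281 .15 135.2 -> [-381.4 -275.2   81. ] turn 24.9
.4521 .1281 .090 135.2 -> [-381.4 -275.1  141. ] turn 24.9
```

Call:
send_rows(targets="-381.4 -275.2 40 24.9 60;-381.4 -275.2 40 24.9 60;-381.4 -275.2 40 24.9 60;-381.4 -275.2 40 24.9 60;-381.4 -275.2 60 24.9 60;-381.4 -275.2 60 24.9 60;-381.4 -275.2 60 24.9 60;-381.4 -275.2 80 24.9 60;-381.4 -275.2 80 24.9 60;-381.4 -275.2 80 24.9 60", newtons=40)

```text
time: 1.35
ee_pos: [0.452, 0.1285, 0.1515]
tcp_rot: [-180.0, -0.0, 135.2]
wrist_force: [-0.2, -0.2, 0.7]
opening: 0.065
grasp_force: 0.0
```

```bash
python3 go.py ".4521 .1281 .15 135.2" ".4521 .1281 .090 135.2"
```

```text
1.35 [0.452  0.1285 0.1515] [-1.7999e+02 -2.0000e-02  1.3515e+02] op 0.065 q6 60.7 15.9
.4521 .1281 .15 135.2 -> [-0.4 -0.2  1.5] turn -0.0
.4521 .1281 .090 135.2 -> [-0.4 -0.2 61.5] turn -0.0
```

Call:
send_rows(targets="0 0 40 0 60;0 0 61.5 0 60;0 0 61.5 0 60;0 0 61.5 0 220;0 0 61.5 0 255;0 0 61.5 0 255;0 0 61.5 0 255;0 0 61.5 0 255;0 0 61.5 0 255;0 0 61.5 0 255", newtons=60)

```text
time: 2.6
ee_pos: [0.4528, 0.1287, 0.0909]
tcp_rot: [179.9, 0.0, 135.2]
wrist_force: [-1.0, 1.4, 5.1]
opening: 0.0128
grasp_force: 59.5
```

```bash
python3 go.py ".4521 .1281 .16 135.2" ".357 .032 .16 135.2" ".357 .032 .016 135.2"; python3 -c "
from h import *
print(bot.get_obs()['torque'],bot.get_obs()['wrist_force'])"
```

```text
2.6 [0.4528 0.1287 0.0909] [1.7989e+02 3.0000e-02 1.3517e+02] op 0.0128 q6 60.7 15.8
.4521 .1281 .16 135.2 -> [  0.1  -0.8 -69.1] turn -0.0
.357 .032 .16 135.2 -> [  -0.2 -136.   -69.4] turn -0.0
.357 .032 .016 135.2 -> [  -0.2 -136.2   74.6] turn -0.0
[0.2453634  0.14355114 0.00795064] [-0.96129508  1.41681942  5.0613134 ]
```

Call:
send_rows(targets="0 0 -10 0 255;0 0 -20 0 255;0 0 -40 0 255;0 0 -60 0 255;0 -20 -60 0 255;0 -55 -60 0 255;0 -95 -60 0 255;0 -125 -60 0 255;0 -136 -60 0 255;0 -136 -30 0 255;0 -136 10 0 255;0 -136 45 0 255;0 -136 65 0 255;0 -136 70 0 255;0 -136 73 0 255;0 -136 74 0 255;0 -136 74 0 255")

```text
time: 4.72
ee_pos: [0.3568, 0.032, 0.0164]
tcp_rot: [180.0, 0.0, 135.2]
wrist_force: [0.6, -0.3, -2.5]
opening: 0.0129
grasp_force: 59.0
```

Run:
```python
from h import *
cv2.imwrite("pics/t1.png",camera("top"))
```

```text
(no output)
```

View pics/t1.png

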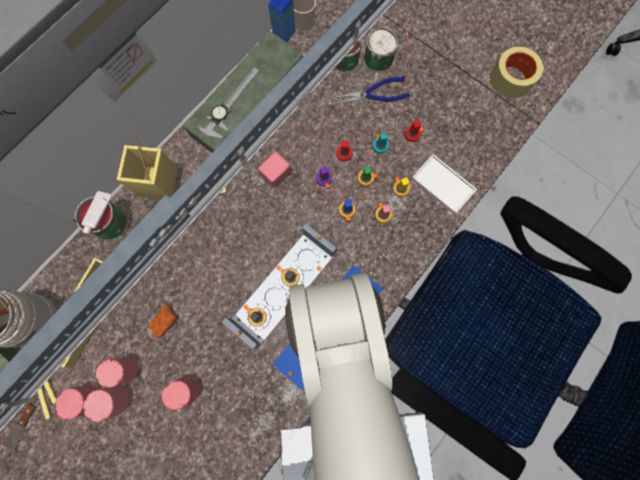

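Call:
send_rows(targets="0 0 1 0 255;0 0 1.5 0 255;0 0 1.5 0 255;0 0 1.5 0 200;0 0 1.5 0 135;0 0 1.5 0 135;0 0 1 0 135;0 0 -30 0 135;0 0 -80 0 135;0 0 -125 0 135;-10 40 -140 0 135;-25 100 -140 0 135;-29 135 -140 0 135;-29 135 -140 0 135")

```text
time: 6.52
ee_pos: [0.4731, 0.1083, 0.1548]
tcp_rot: [-179.9, -0.1, 135.3]
wrist_force: [0.1, 0.1, -0.8]
opening: 0.0404
grasp_force: 0.0
```

```bash
python3 go.py
python3 - <<'E'
from h import *
t=camera("top");cv2.imwrite("pics/t2.png",t)
s=camera("scene");cv2.imwrite("pics/s2.png",s)
i=cv2.imread("pics/t1.png")
a=cv2.resize(i[220:350,220:340],None,fx=4.5,fy=4.5,interpolation=cv2.INTER_CUBIC)
cv2.imwrite("pics/c4.png",a)
E
```

```text
6.53 [0.4731 0.1083 0.1548] [-1.7992e+02 -5.0000e-02  1.3526e+02] op 0.0404 q6 57.6 12.9
```

View pics/c4.png

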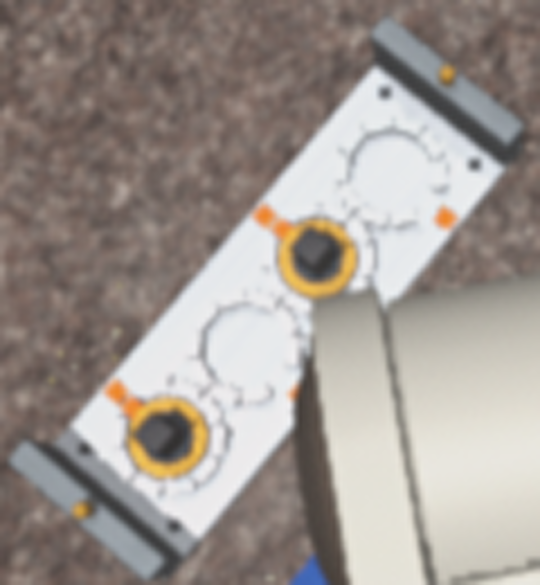

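View pics/t2.png

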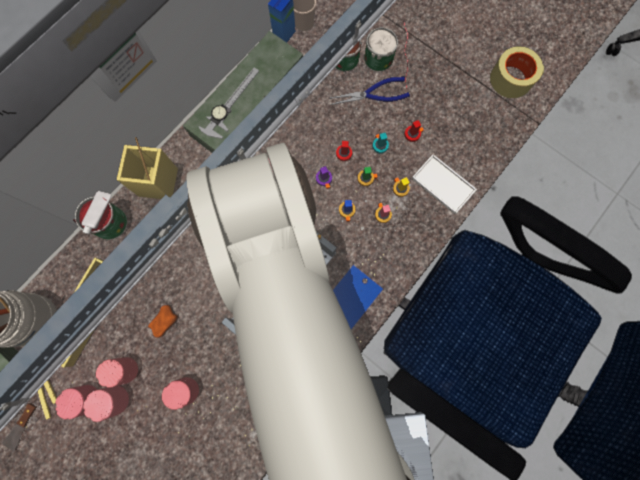

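```bash
python3 - <<'E'
from m import *
A=(4.5,(220,220))
p=[W(q,.092,*A) for q in[(447,73),(84,510)]];print("pins",p,np.mean(p,0),ang(p[0]-p[1]),np.hypot(*(p[0]-p[1])))
for q,z in[((319,243),.068),((317,258),.020),((165,427),.068),((167,437),.020),((391,178),.02),((250,350),.02)]: print(W(q,z,*A).round(4))
c=np.array([.452,.128]);a=np.radians(-44.8);u=np.array([np.cos(a),np.sin(a)])
for y in(87,29,-29,-87):print(y,(c+u*y/1000).round(4))
E
python3 go.py ".4726 .1076 .034 135.2" ".4726 .1076 .060 135.2"
```

```text
pins [array([0.54703412, 0.03508369]), array([0.35812294, 0.21997295])] [0.45257853 0.12752832] -44.383547672681516 0.26433212619034285
[0.4742 0.1042]
[0.4735 0.1085]
[0.3935 0.184 ]
[0.3912 0.19  ]
[0.511  0.0675]
[0.4303 0.1457]
87 [0.5137 0.0667]
29 [0.4726 0.1076]
-29 [0.4314 0.1484]
-87 [0.3903 0.1893]
6.62 [0.4717 0.1071 0.1554] [-1.7993e+02 -4.0000e-02  1.3520e+02] op 0.0406 q6 57.6 12.8
.4726 .1076 .034 135.2 -> [ -0.4   1.1 121.4] turn -0.0
.4726 .1076 .060 135.2 -> [-0.4  1.1 95.4] turn -0.0
```

Call:
send_rows(targets="0 1 60 0 135;0 1 110 0 135;0 1 121 0 135;0 1 121 0 135;0 1 121 0 200;0 1 121 0 255;0 1 121 0 255;0 1 121 0 255;0 1 121 0 255", newtons=30)

```text
time: 7.75
ee_pos: [0.4741, 0.1081, 0.0371]
tcp_rot: [179.8, 0.1, 135.2]
wrist_force: [-1.7, -0.9, 7.5]
opening: 0.0157
grasp_force: 32.4
```

Call:
send_rows(targets="0 0 0 0 135;0 0 0 0 135;0 0 0 -90 135;0 0 0 -90 135;0 0 0 -90 135;0 0 0 -90 135;0 0 0 -90 135;0 0 0 -90 135;0 0 0 -90 135;0 0 0 -90 135;0 0 0 -90 135;0 0 0 -90 200;0 0 0 -90 255;0 0 0 -90 255;0 0 0 -90 255;0 0 0 -90 255;0 0 0 -90 255")

```text
time: 9.88
ee_pos: [0.4728, 0.1079, 0.0348]
tcp_rot: [-180.0, 0.0, -134.8]
wrist_force: [0.4, -0.2, -0.2]
opening: 0.0153
grasp_force: 35.0
```

```bash
python3 go.py ".6504 -.2642 .15 225.2" ".6830 -.2942 .15 225.2"; python3 -c "
from h import *
print(bot.get_obs()['torque'],bot.get_obs()['wrist_force'])"
```

```text
9.88 [0.4728 0.1079 0.0348] [-180.      0.   -134.83] op 0.0153 q6 -32.3 12.9
.6504 -.2642 .15 225.2 -> [ 138.7 -388.3 -115.2] turn -0.0
.6830 -.2942 .15 225.2 -> [ 137.  -432.6 -115.2] turn -0.0
[ 0.0123812  -0.10759671 -0.01859168] [ 0.40535214 -0.18842675 -0.21869903]
```

```bash
python3 go.py ".631 -.296 .15 133" ".631 -.296 .032 133"
```

```text
9.88 [0.4728 0.1079 0.0348] [-180.      0.   -134.83] op 0.0153 q6 -32.3 12.9
.631 -.296 .15 133 -> [ 174.9 -397.  -115.2] turn 92.2
.631 -.296 .032 133 -> [ 174.9 -397.     2.8] turn 92.2
```

Call:
send_rows(targets="0 0 -10 0 255;0 0 -30 0 255;0 0 -70 0 255;0 0 -115 0 255;175 -397 -115 92.2 255;175 -397 -115 92.2 255;175 -397 -115 92.2 255;175 -397 -115 92.2 255;175 -397 -115 92.2 255;175 -397 -115 92.2 255;175 -397 -115 92.2 255;175 -397 -115 92.2 255;175 -397 -115 92.2 255;175 -397 -115 92.2 255;175 -397 -80 92.2 255;175 -397 -40 92.2 255;175 -397 -10 92.2 255;175 -397 -10 92.2 255", newtons=40)

```text
time: 12.12
ee_pos: [0.6296, -0.2951, 0.0425]
tcp_rot: [-179.9, -0.2, 133.1]
wrist_force: [-0.1, 0.3, 0.1]
opening: 0.0155
grasp_force: 39.7
```

```bash
python3 go.py ".631 -.296 .032 133"
```

```text
12.12 [ 0.6296 -0.2951  0.0425] [-179.9    -0.24  133.12] op 0.0155 q6 21.8 -25.1
.631 -.296 .032 133 -> [-1.7  0.5 10.5] turn 0.1
```

Call:
send_rows(targets="0 0 8 0 255;0 0 12.5 0 255;0 0 12.5 0 255;0 0 12.5 0 220;0 0 12.5 0 150;0 0 12.5 0 150;0 0 0 0 150;0 0 -50 0 150;0 0 -105 0 150;519 155 -105 -2.2 135;519 155 -105 -2.2 135;519 155 -105 -2.2 135;519 155 -105 -2.2 135;519 155 -105 -2.2 135;519 155 -105 -2.2 135;519 155 -105 -2.2 135;519 155 -105 -2.2 135;519 155 -105 -2.2 135;519 155 -105 -2.2 135;519 155 -105 -2.2 135")

```text
time: 14.62
ee_pos: [0.3909, 0.1892, 0.1505]
tcp_rot: [180.0, 0.0, 135.2]
wrist_force: [-0.4, -0.3, -0.9]
opening: 0.0402
grasp_force: 0.0
```

```bash
python3 go.py ".3906 .1894 .035 135.2"
python3 - <<'E'
from h import *
t=camera("top");cv2.imwrite("pics/t3.png",t);crop(t,320,110,490,235,4.5,"pics/c5.png")
E
```

```text
14.62 [0.3909 0.1892 0.1505] [1.7995e+02 3.0000e-02 1.3521e+02] op 0.0402 q6 70.6 25.8
.3906 .1894 .035 135.2 -> [ 4.000e-01 -1.000e-01  1.155e+02] turn 0.0
```

View pics/c5.png

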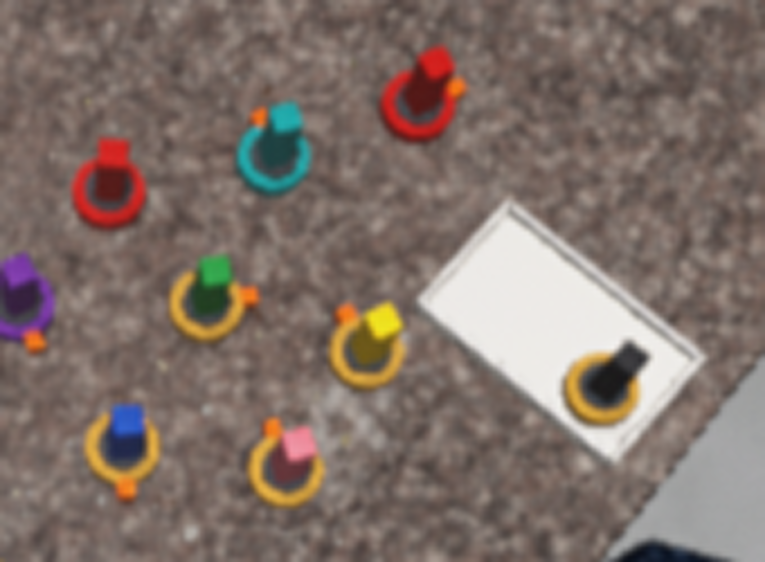

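Call:
send_rows(targets="0 0 60 0 135;0 0 105 0 135;0 0 115 0 135;0 0 115 0 135;0 0 115 0 200;0 0 115 0 255;0 0 115 0 255;0 0 115 0 255;0 0 115 0 255;0 0 115 0 255")

```text
time: 15.92
ee_pos: [0.3919, 0.1897, 0.0368]
tcp_rot: [179.8, 0.1, 135.2]
wrist_force: [0.3, -1.0, 7.2]
opening: 0.0157
grasp_force: 41.1
```

```bash
python3 go.py ".667 -.2626 .15 43.2" ".667 -.2626 .045 43.2"
```

```text
15.93 [0.3919 0.1897 0.0368] [1.7983e+02 9.0000e-02 1.3517e+02] op 0.0157 q6 70.7 25.9
.667 -.2626 .15 43.2 -> [-514.2 -126.5 -112.8] turn 92.0
.667 -.2626 .045 43.2 -> [-514.  -126.8   -7.8] turn 92.0
```

Call:
send_rows(targets="0 0 -10 0 255;0 0 -30 0 255;0 0 -70 0 255;0 0 -114 0 255;-514 -127 -114 92 255;-514 -127 -114 92 255;-514 -127 -114 92 255;-514 -127 -114 92 255;-514 -127 -114 92 255;-514 -127 -114 92 255;-514 -127 -114 92 255;-514 -127 -114 92 255;-514 -127 -114 92 255;-514 -127 -114 92 255;-514 -127 -114 92 255;-514 -127 -80 92 255;-514 -127 -40 92 255;-514 -127 -10 92 255;-514 -127 -10 92 255")

```text
time: 18.3
ee_pos: [0.6643, -0.2616, 0.0432]
tcp_rot: [-179.8, 0.1, 43.3]
wrist_force: [0.2, 0.5, -0.2]
opening: 0.0153
grasp_force: 40.2
```

```bash
python3 go.py ".667 -.2626 .032 43.2"
```

```text
18.3 [ 0.6643 -0.2616  0.0432] [-1.7984e+02  9.0000e-02  4.3280e+01] op 0.0153 q6 115.2 -21.5
.667 -.2626 .032 43.2 -> [ 1.3  2.6 11.2] turn 0.1
```

Call:
send_rows(targets="0 0 8 0 255;0 0 12 0 255;0 0 12.5 0 255;0 0 12.5 0 220;0 0 12.5 0 150;0 0 12.5 0 150;0 0 0 0 150;0 0 -50 0 150;0 0 -105 0 150;58.5 -66 -105 24.6 135;58.5 -66 -105 24.6 135;58.5 -66 -105 24.6 135;58.5 -66 -105 24.6 135")

```text
time: 19.92
ee_pos: [0.6633, -0.1746, 0.1508]
tcp_rot: [180.0, -0.0, 18.6]
wrist_force: [-0.3, 0.2, 0.3]
opening: 0.0404
grasp_force: 0.0
```

```bash
cat > fresh.py <<'E'
from m import *
def rep(A,L):
    for n,t,f,k in L:
        T=W(t,.06,*A);F=W(f,.012,*A);K=W(k,.012,*A);C=(T+F)/2
        print(n,T.round(4),F.round(4),"mean",C.round(4),"ang",ang(K-C).round(1),"rk",np.hypot(*(K-C)).round(4))
E
python3 - <<'E'
from fresh import *
rep((4.5,(320,110)),[("yellow",(384,321),(367,350),(346,314)),("pink",(299,443),(287,467),(272,428)),("blue",(127,419),(123,447),(126,488)),("green",(215,270),(208,302),(250,295))])
t=camera("top");cv2.imwrite("pics/t4.png",t);s=camera("scene");cv2.imwrite("pics/s4.png",s);crop(s,350,210,480,335,4.6,"pics/c6.png")
E
python3 go.py ".6643 -.1743 .027 18.6"
```

```text
yellow [ 0.6645 -0.1746] [ 0.6654 -0.1746] mean [ 0.665  -0.1746] ang 21.4 rk 0.0233
pink [ 0.6042 -0.1232] [ 0.605  -0.1239] mean [ 0.6046 -0.1235] ang 12.2 rk 0.0229
blue [ 0.6249 -0.0381] [ 0.6241 -0.0389] mean [ 0.6245 -0.0385] ang 178.8 rk 0.0229
green [ 0.7001 -0.0918] [ 0.7004 -0.0931] mean [ 0.7003 -0.0924] ang -85.2 rk 0.0237
20.02 [ 0.6632 -0.1753  0.1504] [ 1.7998e+02 -3.0000e-02  1.8640e+01] op 0.0403 q6 146.6 -14.8
.6643 -.1743 .027 18.6 -> [  1.3  -0.6 123.4] turn 0.0
```

View pics/c6.png

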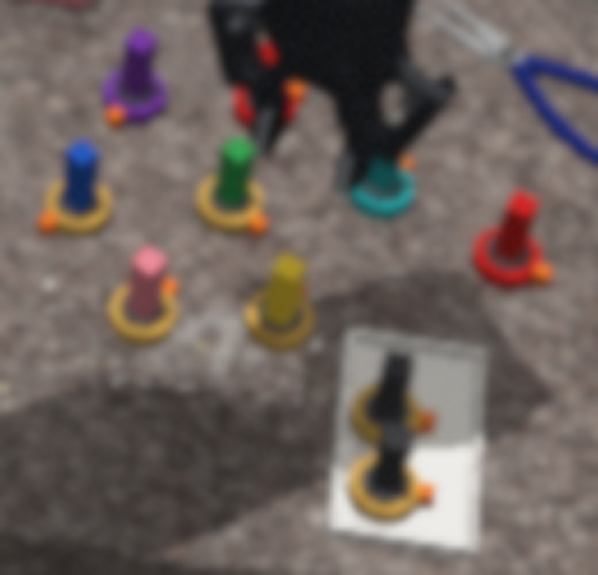

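Call:
send_rows(targets="1.5 -0.5 60 -1.4 135;1.5 -0.5 110 -1.4 135;1.5 -0.5 123 -1.4 135;1.5 -0.5 123 -1.4 135;1.5 -0.5 123 -1.4 200;1.5 -0.5 123 -1.4 255;1.5 -0.5 123 -1.4 255;1.5 -0.5 123 -1.4 255;1.5 -0.5 123 -1.4 255;1.5 -0.5 123 -1.4 255")

```text
time: 21.28
ee_pos: [0.6658, -0.1745, 0.0296]
tcp_rot: [179.9, -0.2, 20.0]
wrist_force: [0.2, -0.4, 6.9]
opening: 0.0155
grasp_force: 43.1
```

Call:
send_rows(targets="0 0 0 0 200;0 0 0 0 135;0 0 0 -90 135;0 0 0 -90 135;0 0 0 -90 135;0 0 0 -90 135;0 0 0 -90 135;0 0 0 -90 135;0 0 0 -90 135;0 0 0 -90 135;0 0 0 -90 135;0 0 0 -90 135;0 0 0 -90 200;0 0 0 -90 255;0 0 0 -90 255;0 0 0 -90 255;0 0 0 -90 255;0 0 0 -90 255")

```text
time: 23.52
ee_pos: [0.6644, -0.174, 0.0268]
tcp_rot: [-180.0, -0.0, 110.0]
wrist_force: [-0.3, -0.2, 0.2]
opening: 0.0152
grasp_force: 42.3
```

```bash
python3 go.py ".3906 .1896 .15 135.2" ".3906 .1896 .06 135.2"
```

```text
23.52 [ 0.6644 -0.174   0.0268] [-180.     -0.    109.97] op 0.0152 q6 55.4 -14.7
.3906 .1896 .15 135.2 -> [ 435.2 -133.2 -123.2] turn -25.2
.3906 .1896 .06 135.2 -> [ 435.2 -133.1  -33.2] turn -25.2
```

Call:
send_rows(targets="0 0 -10 0 255;0 0 -30 0 255;0 0 -70 0 255;0 0 -115 0 255;435.2 -133.2 -123 -25.2 255;435.2 -133.2 -123 -25.2 255;435.2 -133.2 -123 -25.2 255;435.2 -133.2 -123 -25.2 255;435.2 -133.2 -123 -25.2 255;435.2 -133.2 -123 -25.2 255;435.2 -133.2 -123 -25.2 255;435.2 -133.2 -123 -25.2 255;435.2 -133.2 -123 -25.2 255;435.2 -133.2 -80 -25.2 255;435.2 -133.2 -33 -25.2 255;435.2 -133.2 -33 -25.2 255;435.2 -133.2 -33 -25.2 255;435.2 -133.2 -33 -25.2 255")

```text
time: 25.78
ee_pos: [0.3919, 0.1898, 0.0621]
tcp_rot: [179.8, 0.1, 135.1]
wrist_force: [0.9, -0.4, -1.0]
opening: 0.015
grasp_force: 42.1
```

```bash
python3 go.py ".3906 .1896 .035 135.2"
```

```text
25.77 [0.3919 0.1898 0.0621] [1.7983e+02 6.0000e-02 1.3515e+02] op 0.015 q6 70.7 25.8
.3906 .1896 .035 135.2 -> [ 0.8 -1.2 27.1] turn -0.1
```

Call:
send_rows(targets="0 0 0 0 255;0 0 0 0 255;0 0 8 0 255;0 0 8 0 255;0 0 8 0 255")

```text
time: 26.4
ee_pos: [0.3904, 0.1895, 0.0516]
tcp_rot: [-180.0, -0.0, 135.2]
wrist_force: [-0.0, 0.3, -0.1]
opening: 0.0152
grasp_force: 42.2
```

```bash
python3 go.py ".3906 .1896 .035 135.2"
```

```text
26.4 [0.3904 0.1895 0.0516] [-1.7998e+02 -1.0000e-02  1.3517e+02] op 0.0152 q6 70.7 25.9
.3906 .1896 .035 135.2 -> [-0.   0.2 16.6] turn -0.0
```

Call:
send_rows(targets="0 0 4 0 255;0 0 7 0 255;0 0 10 0 255;0 0 13 0 255;0 0 15.5 0 255;0 0 16.5 0 255;0 0 16.5 0 255;0 0 16.5 0 255")

```text
time: 27.4
ee_pos: [0.3906, 0.1896, 0.0354]
tcp_rot: [180.0, 0.0, 135.2]
wrist_force: [-0.1, 0.8, -0.5]
opening: 0.0158
grasp_force: 42.2
```

Call:
send_rows(targets="0 0 0.5 0 200;0 0 0 0 135;0 0 0 0 135;0 0 -30 0 135;0 0 -80 0 135;0 0 -115 0 135")

```text
time: 28.15
ee_pos: [0.3908, 0.1897, 0.1524]
tcp_rot: [179.9, 0.0, 135.2]
wrist_force: [0.7, -0.2, 0.0]
opening: 0.0401
grasp_force: 0.0
```

```bash
cat > chk.py <<'E'
from h import *
import sys
r=cv2.imread("pics/t3.png");t=camera("top");cv2.imwrite("pics/last.png",t)
d=cv2.absdiff(r,t).max(2)
for n,u in dict(blue=(347,209),pink=(384,212),yellow=(402,186),green=(367,176),purple=(324,176),turq=(381,143),red=(344,151),red2=(414,130)).items():
    p=d[u[1]-12:u[1]+12,u[0]-12:u[0]+12];print(n,int((p>50).sum()),end="; ")
E
python3 chk.py; python3 go.py ".6045 -.1234 .15 11"
```

```text
blue 0; pink 0; yellow 199; green 0; purple 0; turq 0; red 0; red2 0; 28.2 [0.392  0.1902 0.1565] [1.7964e+02 1.2000e-01 1.3517e+02] op 0.0401 q6 70.7 25.9
.6045 -.1234 .15 11 -> [-371.8  -72.6    6.9] turn 124.2
```

Call:
send_rows(targets="-372 -71.5 0 124.2 135;-372 -71.5 0 124.2 135;-372 -71.5 0 124.2 135;-372 -71.5 0 124.2 135;-372 -71.5 0 124.2 135;-372 -71.5 0 124.2 135;-372 -71.5 0 124.2 135;-372 -71.5 0 124.2 135;-372 -71.5 0 124.2 135;-372 -71.5 0 124.2 135;-372 -71.5 0 124.2 135;-372 -71.5 0 124.2 135;-372 -71.5 0 124.2 135;-372 -71.5 0 124.2 135;-372 -71.5 0 124.2 135")

```text
time: 30.08
ee_pos: [0.604, -0.1234, 0.1502]
tcp_rot: [-180.0, 0.0, 11.1]
wrist_force: [0.6, 0.7, -0.3]
opening: 0.0401
grasp_force: 0.0
```

```bash
python3 go.py ".6045 -.1234 .027 11"
```

```text
30.07 [ 0.604  -0.1234  0.1502] [-1.800e+02  1.000e-02  1.105e+01] op 0.0401 q6 157.4 -11.5
.6045 -.1234 .027 11 -> [5.000e-01 1.000e-01 1.232e+02] turn 0.1
```

Call:
send_rows(targets="0 0 60 0 135;0 0 110 0 135;0 0 123 0 135;0 0 123 0 135;0 0 123 0 200;0 0 123 0 255;0 0 123 0 255;0 0 123 0 255;0 0 123 0 255;0 0 123 0 255")

```text
time: 31.32
ee_pos: [0.6055, -0.1238, 0.0299]
tcp_rot: [179.9, -0.2, 11.0]
wrist_force: [0.1, -0.2, 7.7]
opening: 0.015
grasp_force: 40.3
```

Call:
send_rows(targets="0 0 0 0 200;0 0 0 0 135;0 0 0 -90 135;0 0 0 -90 135;0 0 0 -90 135;0 0 0 -90 135;0 0 0 -90 135;0 0 0 -90 135;0 0 0 -90 135;0 0 0 -90 135;0 0 0 -90 135;0 0 0 -90 135;0 0 0 -90 200;0 0 0 -90 255;0 0 0 -90 255;0 0 0 -90 255;0 0 0 -90 255;0 0 0 -90 255")

```text
time: 33.58
ee_pos: [0.604, -0.1234, 0.0273]
tcp_rot: [180.0, 0.0, 101.0]
wrist_force: [-0.1, -0.7, -0.1]
opening: 0.0158
grasp_force: 41.3
```

```bash
python3 go.py ".4728 .1079 .15 135.2" ".4728 .1079 .052 135.2"
```

```text
33.58 [ 0.604  -0.1234  0.0273] [180.     0.   100.97] op 0.0158 q6 67.5 -11.5
.4728 .1079 .15 135.2 -> [ 252.1  -84.8 -122.7] turn -34.2
.4728 .1079 .052 135.2 -> [252.1 -84.8 -24.7] turn -34.2
```

Call:
send_rows(targets="0 0 -10 0 255;0 0 -30 0 255;0 0 -70 0 255;0 0 -115 0 255;252 -85 -123 -34.2 255;252 -85 -123 -34.2 255;252 -85 -123 -34.2 255;252 -85 -123 -34.2 255;252 -85 -123 -34.2 255;252 -85 -123 -34.2 255;252 -85 -123 -34.2 255;252 -85 -123 -34.2 255;252 -85 -80 -34.2 255;252 -85 -40 -34.2 255;252 -85 -25 -34.2 255;252 -85 -25 -34.2 255;252 -85 -25 -34.2 255;252 -85 -25 -34.2 255;252 -85 -25 -34.2 255;252 -85 -25 -34.2 255")

```text
time: 36.08
ee_pos: [0.4727, 0.1079, 0.0526]
tcp_rot: [180.0, 0.0, 135.2]
wrist_force: [-0.2, 0.0, -0.6]
opening: 0.0154
grasp_force: 41.1
```

```bash
python3 go.py ".4728 .1079 .0353 135.2"
```

```text
36.08 [0.4727 0.1079 0.0526] [1.7997e+02 2.0000e-02 1.3518e+02] op 0.0154 q6 57.7 12.9
.4728 .1079 .0353 135.2 -> [ 0.   0.1 17.3] turn -0.0
```

Call:
send_rows(targets="0 0 4 0 255;0 0 7 0 255;0 0 10 0 255;0 0 13 0 255;0 0 15.5 0 255;0 0 17 0 255;0 0 17 0 255;0 0 17 0 255")

```text
time: 37.08
ee_pos: [0.4726, 0.1078, 0.0353]
tcp_rot: [180.0, 0.0, 135.2]
wrist_force: [1.0, 1.2, -0.9]
opening: 0.015
grasp_force: 41.2
```

Call:
send_rows(targets="0 0 0.5 0 200;0 0 0 0 135;0 0 0 0 135;0 0 -30 0 135;0 0 -80 0 135;0 0 -115 0 135")

```text
time: 37.83
ee_pos: [0.4728, 0.1079, 0.1524]
tcp_rot: [179.9, 0.0, 135.2]
wrist_force: [0.3, 0.4, 0.4]
opening: 0.0398
grasp_force: 0.0
```

```bash
python3 chk.py; python3 go.py ".6245 -.0385 .15 178.6"
```

```text
blue 0; pink 165; yellow 194; green 0; purple 0; turq 0; red 0; red2 0; 37.88 [0.4742 0.1081 0.1567] [179.67   0.21 135.17] op 0.0402 q6 57.7 12.8
.6245 -.0385 .15 178.6 -> [-210.     1.9    7.5] turn -43.4
```

Call:
send_rows(targets="-211 3 0 -43.4 135;-211 3 0 -43.4 135;-211 3 0 -43.4 135;-211 3 0 -43.4 135;-211 3 0 -43.4 135;-211 3 0 -43.4 135;-211 3 0 -43.4 135;-211 3 0 -43.4 135")

```text
time: 38.88
ee_pos: [0.624, -0.0381, 0.1508]
tcp_rot: [180.0, 0.0, 178.6]
wrist_force: [0.4, 0.1, -0.4]
opening: 0.0402
grasp_force: 0.0
```

```bash
python3 go.py ".6245 -.0385 .027 178.6"
```

```text
38.88 [ 0.624  -0.0381  0.1508] [1.8000e+02 4.0000e-02 1.7858e+02] op 0.0402 q6 -2.1 -3.5
.6245 -.0385 .027 178.6 -> [ -0.4  -0.4 123.8] turn -0.0
```

Call:
send_rows(targets="0 0 60 0 135;0 0 110 0 135;0 0 123.5 0 135;0 0 123.5 0 135;0 0 123.5 0 200;0 0 123.5 0 255;0 0 123.5 0 255;0 0 123.5 0 255;0 0 123.5 0 255;0 0 123.5 0 255")

```text
time: 40.12
ee_pos: [0.6258, -0.0389, 0.0294]
tcp_rot: [180.0, 0.2, 178.6]
wrist_force: [0.1, -0.2, 7.7]
opening: 0.0156
grasp_force: 42.6
```

Call:
send_rows(targets="0 0 0 0 200;0 0 0 0 135;0 0 0 90 135;0 0 0 90 135;0 0 0 90 135;0 0 0 90 135;0 0 0 90 135;0 0 0 90 135;0 0 0 90 135;0 0 0 90 135;0 0 0 90 135;0 0 0 90 135;0 0 0 90 200;0 0 0 90 255;0 0 0 90 255;0 0 0 90 255;0 0 0 90 255;0 0 0 90 255")

```text
time: 42.38
ee_pos: [0.6244, -0.0388, 0.0268]
tcp_rot: [180.0, 0.0, 88.6]
wrist_force: [0.6, -1.5, 0.2]
opening: 0.0156
grasp_force: 43.1
```

```bash
python3 go.py ".4315 .1487 .15 135.2" ".4315 .1487 .052 135.2"
```

```text
42.38 [ 0.6244 -0.0388  0.0268] [180.     0.    88.58] op 0.0156 q6 87.9 -3.6
.4315 .1487 .15 135.2 -> [ 182.7 -197.5 -123.2] turn -46.6
.4315 .1487 .052 135.2 -> [ 182.7 -197.5  -25.2] turn -46.6
```

Call:
send_rows(targets="0 0 -10 0 255;0 0 -30 0 255;0 0 -70 0 255;0 0 -115 0 255;182.7 -197.5 -123 -46.6 255;182.7 -197.5 -123 -46.6 255;182.7 -197.5 -123 -46.6 255;182.7 -197.5 -123 -46.6 255;182.7 -197.5 -123 -46.6 255;182.7 -197.5 -123 -46.6 255;182.7 -197.5 -123 -46.6 255;182.7 -197.5 -123 -46.6 255;182.7 -197.5 -80 -46.6 255;182.7 -197.5 -40 -46.6 255;182.7 -197.5 -25 -46.6 255;182.7 -197.5 -25 -46.6 255;182.7 -197.5 -25 -46.6 255;182.7 -197.5 -25 -46.6 255;182.7 -197.5 -25 -46.6 255;182.7 -197.5 -25 -46.6 255")

```text
time: 44.88
ee_pos: [0.4316, 0.1488, 0.0521]
tcp_rot: [180.0, 0.0, 135.2]
wrist_force: [-0.1, -0.7, -0.8]
opening: 0.0154
grasp_force: 42.9
```

```bash
python3 go.py ".4315 .1487 .0348 135.2"
```

```text
44.88 [0.4316 0.1488 0.0521] [1.7997e+02 1.0000e-02 1.3518e+02] op 0.0154 q6 63.8 19.0
.4315 .1487 .0348 135.2 -> [-0.  -0.2 17.3] turn -0.0
```

Call:
send_rows(targets="0 0 4 0 255;0 0 7 0 255;0 0 10 0 255;0 0 13 0 255;0 0 15.5 0 255;0 0 17 0 255;0 0 17 0 255;0 0 17 0 255")

```text
time: 45.88
ee_pos: [0.4315, 0.1487, 0.0348]
tcp_rot: [180.0, 0.0, 135.2]
wrist_force: [-0.0, -0.2, -1.8]
opening: 0.0152
grasp_force: 42.9
```

Call:
send_rows(targets="0 0 0.3 0 200;0 0 0 0 135;0 0 0 0 135;0 0 -30 0 135;0 0 -80 0 135;0 0 -115 0 135")

```text
time: 46.62
ee_pos: [0.4317, 0.1488, 0.1519]
tcp_rot: [179.9, 0.0, 135.2]
wrist_force: [0.8, -0.2, 0.3]
opening: 0.0403
grasp_force: 0.0
```

```bash
python3 chk.py; python3 go.py ".7001 -.0921 .15 94.8"
```

```text
blue 192; pink 167; yellow 201; green 0; purple 0; turq 0; red 0; red2 0; 46.67 [0.433  0.1492 0.1561] [1.7966e+02 1.7000e-01 1.3517e+02] op 0.0402 q6 63.8 19.0
.7001 -.0921 .15 94.8 -> [-359.6   17.1    7.3] turn 40.4
```

Call:
send_rows(targets="-360 18.5 0 40.4 135;-360 18.5 0 40.4 135;-360 18.5 0 40.4 135;-360 18.5 0 40.4 135;-360 18.5 0 40.4 135;-360 18.5 0 40.4 135;-360 18.5 0 40.4 135;-360 18.5 0 40.4 135;-360 18.5 0 40.4 135;-360 18.5 0 40.4 135")

```text
time: 47.92
ee_pos: [0.6995, -0.0911, 0.1508]
tcp_rot: [179.9, 0.0, 94.8]
wrist_force: [0.9, -0.0, -0.1]
opening: 0.04
grasp_force: 0.0
```

```bash
python3 go.py ".7001 -.0921 .027 94.8"
```

```text
47.92 [ 0.6995 -0.0911  0.1508] [1.7994e+02 1.0000e-02 9.4830e+01] op 0.04 q6 77.7 -7.4
.7001 -.0921 .027 94.8 -> [ -1.    0.4 123.8] turn 0.0
```

Call:
send_rows(targets="0 0 60 0 135;0 0 110 0 135;0 0 123.5 0 135;0 0 123.5 0 135;0 0 123.5 0 200;0 0 123.5 0 255;0 0 123.5 0 255;0 0 123.5 0 255;0 0 123.5 0 255;0 0 123.5 0 255")

```text
time: 49.18
ee_pos: [0.7011, -0.0921, 0.0291]
tcp_rot: [179.8, 0.0, 94.8]
wrist_force: [-1.3, 0.3, 7.0]
opening: 0.0152
grasp_force: 45.0
```

Call:
send_rows(targets="0 0 0 0 200;0 0 0 0 135;0 0 0 -90 135;0 0 0 -90 135;0 0 0 -90 135;0 0 0 -90 135;0 0 0 -90 135;0 0 0 -90 135;0 0 0 -90 135;0 0 0 -90 135;0 0 0 -90 135;0 0 0 -90 135;0 0 0 -90 200;0 0 0 -90 255;0 0 0 -90 255;0 0 0 -90 255;0 0 0 -90 255;0 0 0 -90 255")

```text
time: 51.42
ee_pos: [0.6998, -0.092, 0.0263]
tcp_rot: [180.0, -0.0, -175.2]
wrist_force: [0.2, -0.4, -1.7]
opening: 0.0154
grasp_force: 43.9
```

```bash
python3 go.py ".5138 .067 .15 135.2" ".5138 .067 .052 135.2"
```

```text
51.42 [ 0.6998 -0.092   0.0263] [ 180.     -0.   -175.23] op 0.0154 q6 -12.3 -7.5
.5138 .067 .15 135.2 -> [ 172.2  173.9 -123.7] turn 49.6
.5138 .067 .052 135.2 -> [172.2 173.9 -25.7] turn 49.6
```

Call:
send_rows(targets="0 0 -10 0 255;0 0 -30 0 255;0 0 -70 0 255;0 0 -115 0 255;172.2 174 -123 49.6 255;172.2 174 -123 49.6 255;172.2 174 -123 49.6 255;172.2 174 -123 49.6 255;172.2 174 -123 49.6 255;172.2 174 -123 49.6 255;172.2 174 -123 49.6 255;172.2 174 -123 49.6 255;172.2 174 -80 49.6 255;172.2 174 -40 49.6 255;172.2 174 -25.5 49.6 255;172.2 174 -25.5 49.6 255;172.2 174 -25.5 49.6 255;172.2 174 -25.5 49.6 255;172.2 174 -25.5 49.6 255;172.2 174 -25.5 49.6 255")

```text
time: 53.92
ee_pos: [0.5139, 0.0672, 0.0521]
tcp_rot: [180.0, 0.0, 135.2]
wrist_force: [-0.2, 0.1, -1.6]
opening: 0.0154
grasp_force: 43.8
```

```bash
python3 go.py ".5138 .067 .0343 135.2"
```

```text
53.92 [0.5139 0.0672 0.0521] [1.7998e+02 2.0000e-02 1.3518e+02] op 0.0154 q6 52.3 7.4
.5138 .067 .0343 135.2 -> [-0.  -0.2 17.8] turn -0.0
```

Call:
send_rows(targets="0 0 4 0 255;0 0 7 0 255;0 0 10 0 255;0 0 13 0 255;0 0 15.5 0 255;0 0 17.5 0 255;0 0 17.5 0 255;0 0 17.5 0 255")

```text
time: 54.92
ee_pos: [0.5138, 0.0671, 0.0343]
tcp_rot: [180.0, 0.0, 135.2]
wrist_force: [0.8, 1.0, -1.5]
opening: 0.0151
grasp_force: 43.9
```

Call:
send_rows(targets="0 0 0.3 0 200;0 0 0 0 135;0 0 0 0 135;0 0 -30 0 135;0 0 -80 0 135;0 0 -115 0 135;200 -40 -125 0 90;200 -40 -125 0 90;200 -40 -125 0 90;200 -40 -125 0 90;200 -40 -125 0 90;200 -40 -125 0 90;200 -40 -125 0 90")

```text
time: 56.55
ee_pos: [0.3445, 0.1792, 0.159]
tcp_rot: [-180.0, -0.0, 135.1]
wrist_force: [-0.4, -0.1, -1.2]
opening: 0.0551
grasp_force: 0.0
```

```bash
python3 go.py ".357 .032 .06 135.2"
python3 - <<'E'
from h import *
t=camera("top");cv2.imwrite("pics/t5.png",t);s=camera("scene")
a=cv2.resize(t[200:390,220:390],None,fx=3,fy=3,interpolation=cv2.INTER_CUBIC)
b=cv2.resize(s[200:320,215:345],None,fx=3,fy=3,interpolation=cv2.INTER_CUBIC)
b=cv2.copyMakeBorder(b[:,:290],0,a.shape[0]-b.shape[0],0,0,cv2.BORDER_CONSTANT);cv2.imwrite("pics/c7.png",np.hstack([a,b]))
E
```

```text
56.55 [0.3445 0.1792 0.159 ] [-179.96   -0.    135.09] op 0.0551 q6 72.4 27.5
.357 .032 .06 135.2 -> [-112.8  -95.3   99. ] turn -0.1
```

View pics/c7.png

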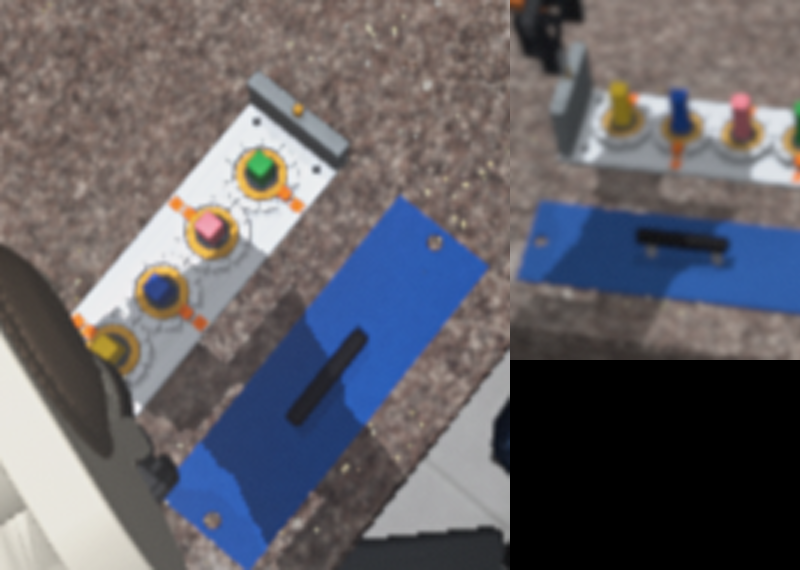

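Run:
```python
from m import *
A=(3,(220,200));h=[W(q,.005,*A) for q in[(435,243),(212,521)]]
print(h,np.mean(h,0),ang(h[0]-h[1]),W((328,377),.037,*A))
```

```text
[array([ 0.45068396, -0.06192021]), array([0.26172966, 0.12568451])] [0.35620681 0.03188215] -44.79465306672958 [0.35692225 0.03088487]
```

Call:
send_rows(targets="-112.8 -95.3 40 0 90;-112.8 -95.3 50 0 90;-112.8 -95.3 80 0 90;-112.8 -95.3 80 0 90;-112.8 -95.3 80 0 90;-112.8 -95.3 80 0 90")

```text
time: 57.4
ee_pos: [0.3573, 0.0333, 0.0805]
tcp_rot: [179.9, 0.1, 135.2]
wrist_force: [-1.2, 0.5, -0.2]
opening: 0.0552
grasp_force: 0.0
```

```bash
python3 go.py ".357 .032 .0149 135.2"
```

```text
57.4 [0.3573 0.0333 0.0805] [1.7992e+02 6.0000e-02 1.3523e+02] op 0.0552 q6 50.1 5.3
.357 .032 .0149 135.2 -> [-0.7 -1.2 65.6] turn 0.0
```

Call:
send_rows(targets="0 0 30 0 90;0 0 55 0 90;0 0 63.5 0 90;0 0 63.5 0 90;0 0 63.5 0 200;0 0 63.5 0 255;0 0 63.5 0 255;0 0 63.5 0 255;0 0 63.5 0 255;0 0 63.5 0 255;0 0 63.5 0 255", newtons=60)

```text
time: 58.78
ee_pos: [0.3571, 0.0327, 0.0167]
tcp_rot: [179.9, 0.1, 135.2]
wrist_force: [-0.0, -0.2, 5.7]
opening: 0.0127
grasp_force: 59.5
```

```bash
python3 go.py ".452 .1284 .12 135.2"
```

```text
58.77 [0.3571 0.0327 0.0167] [1.7993e+02 5.0000e-02 1.3517e+02] op 0.0127 q6 50.1 5.2
.452 .1284 .12 135.2 -> [ 1.000e-01  1.349e+02 -1.031e+02] turn -0.0
```

Call:
send_rows(targets="0 0 -10 0 255;0 0 -30 0 255;0 0 -70 0 255;0 0 -110 0 255;0 0 -130 0 255;0 20 -130 0 255;0 55 -130 0 255;0 95 -130 0 255;0 125 -130 0 255;0 135.5 -130 0 255;0 135.5 -130 0 255;0 135.5 -125 0 255;0 135.5 -120 0 255;0 135.5 -115 0 255;0 135.5 -110 0 255;0 135.5 -105 0 255;0 135.5 -100 0 255;0 135.5 -100 0 255;0 135.5 -100 0 255;0 135.5 -100 0 255")

```text
time: 61.28
ee_pos: [0.4522, 0.1288, 0.116]
tcp_rot: [180.0, 0.0, 135.2]
wrist_force: [0.5, -0.4, -3.2]
opening: 0.0123
grasp_force: 59.1
```

```bash
python3 go.py ".4521 .1284 .0905 135.2"
python3 - <<'E'
from h import *
t=camera("top");s=camera("scene")
a=cv2.resize(t[210:360,215:345],None,fx=3,fy=3,interpolation=cv2.INTER_CUBIC)
b=cv2.resize(s[200:275,215:345],None,fx=3,fy=3,interpolation=cv2.INTER_CUBIC)
b=cv2.copyMakeBorder(b,0,a.shape[0]-b.shape[0],0,0,cv2.BORDER_CONSTANT);cv2.imwrite("pics/c8.png",np.hstack([a,b]))
E
```

```text
61.27 [0.4522 0.1288 0.116 ] [1.7998e+02 1.0000e-02 1.3518e+02] op 0.0123 q6 60.7 15.9
.4521 .1284 .0905 135.2 -> [-0.2 -0.3 25.5] turn -0.0
```

View pics/c8.png

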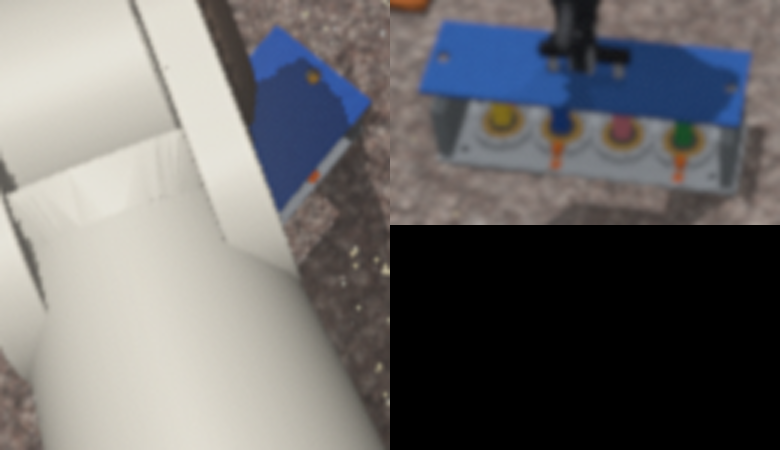

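Call:
send_rows(targets="0 -0.3 4 0 255;0 -0.3 8 0 255;0 -0.3 12 0 255;0 -0.3 15 0 255;0 -0.3 18 0 255;0 -0.3 21 0 255;0 -0.3 23 0 255;0 -0.3 24.5 0 255;0 -0.3 25 0 255;0 -0.3 25 0 255;0 -0.3 25 0 255")

```text
time: 62.75
ee_pos: [0.4518, 0.1285, 0.0927]
tcp_rot: [179.9, 0.0, 135.2]
wrist_force: [-8.8, -2.5, 13.0]
opening: 0.0129
grasp_force: 61.4
```

Call:
send_rows(targets="0 0 0 0 200;0 0 0 0 135;0 0 0 0 135;0 0 -10 0 110;0 0 -50 0 110;0 0 -100 0 110;300 0 -130 0 110;300 0 -130 0 110;300 0 -130 0 110;300 0 -130 0 110;300 0 -130 0 110;300 0 -130 0 110;300 0 -130 0 110;300 0 -130 0 110;300 0 -130 0 110")

```text
time: 64.62
ee_pos: [0.2398, 0.3394, 0.2208]
tcp_rot: [-180.0, 0.0, 135.1]
wrist_force: [1.0, 0.6, 0.4]
opening: 0.0485
grasp_force: 0.0
```

```bash
python3 chk.py
python3 - <<'E'
from h import *
t=camera("top");s=camera("scene");cv2.imwrite("pics/s9.png",s)
a=cv2.resize(t[210:360,215:345],None,fx=3,fy=3,interpolation=cv2.INTER_CUBIC)
b=cv2.resize(s[200:350,215:345],None,fx=3,fy=3,interpolation=cv2.INTER_CUBIC)
cv2.imwrite("pics/c9.png",np.hstack([a,b]))
E
```

```text
blue 207; pink 186; yellow 217; green 208; purple 0; turq 0; red 0; red2 0;
```

View pics/c9.png

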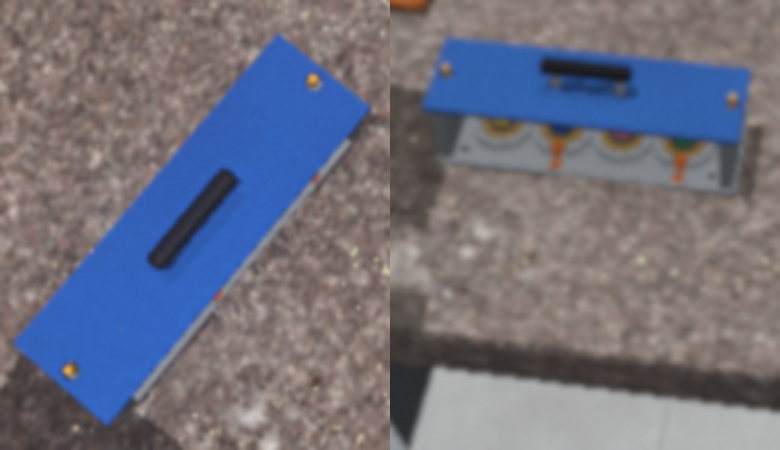

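View pics/last.png

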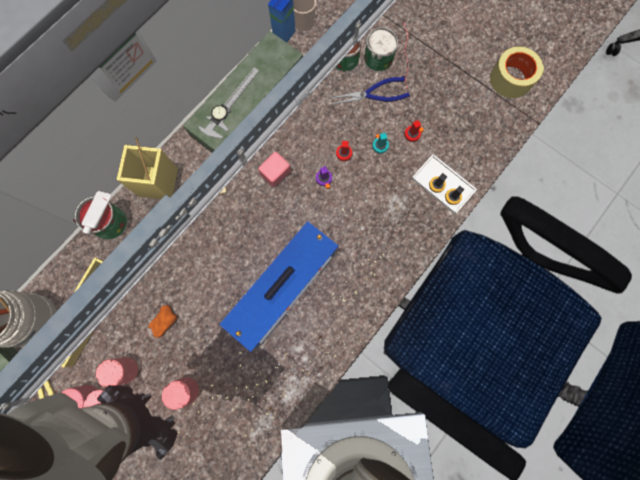

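Run:
```python
from h import *
from workcell import ticket
for a,b,r in(("top0","last",(220,340,215,345)),("scene0","s9",(205,270,220,345))):
    d=cv2.absdiff(cv2.imread(f"pics/{a}.png"),cv2.imread(f"pics/{b}.png")).max(2)[r[0]:r[1],r[2]:r[3]];print((d>60).sum())
print(ticket.job_done())
```

```text
1
132
the job is handed in; nothing more can be done
None
```

The changeover is done and handed in at about 65 s of the 208 s limit: both used carriers stand in the white tray, the four fresh carriers sit home in their nests, and the cover is back on the end walls with both pins through its holes.

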